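# Set up the folding hanger stand and hang up the ear defenders

### The arm

A 7-joint arm with a two-finger parallel gripper is mounted at the origin on the work surface. World frame = base frame: x ahead of the robot, y to its left, z up, the work surface at z = 0. Lengths are in m, angles in degrees, forces in N, time in s.
With the tool pointing down it reaches from about 0.425 to 0.875 m from the base axis. Payload 4.7 kg.
Tool frame: the origin (TCP) lies on the mounting face of the last link; the fingertips stand 182 mm ahead of it and the grasp point (between the pads) lies 164 mm ahead of it; z points along the fingers, y is the line along which they close (so a half turn about z gives the same grasp; the last joint's range is limited). The gripper opens to 87 mm and grips with 3 to 60 N. Pads are 19 mm wide; open, the fingers measure 117 mm over their backs; the gripper's body (75 mm by 190 mm) begins 51 mm behind the grasp point.
Start: joints at [75.178, 18.392, -4.016, 83.108, 1.295, 78.541, -3.26], TCP at [0.175, -0.626, 0.405] pointing down, gripper open.
Joint ranges: [-163.93, 163.93], [-17.29, 119.83], [-79.2, 71.16], [3.27, 140.29], [-89.18, 269.18], [5.43, 117.66], [-154.24, 154.24]. Speed limits (degrees/s): [147.25, 147.25, 180, 180, 180, 180, 180].

### API

Orientations are given as [roll, pitch, yaw] about the fixed x, y, z axes, in that order (R = Rz(yaw) Ry(pitch) Rx(roll)).
In Python, from cell import env gives the robot as it stands.
- The arm moves only by the tool servo_tool, never from a script. Its argument "plan" is a list of rows, each an object with "xyz": the shift along the tool's x, y, z in cm, a list of three; "twist": the turn, a rotation vector about the tool's x, y, z in degrees, a list of three; "jaw": the closure, from 0 (fully open) to 1 (shut). In form: [{"xyz": [x, y, z], "twist": [wx, wy, wz], "jaw": jaw}, ...]. A call has 1 to 10 rows; each row is the pose to reach, as a shift and turn from the pose commanded when the call began, along the tool's axes at that moment; what a row does not reach only later rows make up. A row lasts 1/12 s, in which the tool goes at most 41.7 mm and 7.16 degrees, less where a joint would pass 70% of its speed; a pose out of reach is approached as far as the arm can. A call with a gripper value outside its range is refused whole. The fingers move at their own pace and stop on an object; "newtons" is the grip in N (left out, the last holds). Time passes only in rows, so rows that repeat a pose let the fingers close. It gives the time, the measured TCP pose, the force, the opening and the grip force at its end, in the units of the state.
- env.get_obs(): the state, without advancing time (a new reading comes with each control period).
- env.read_camera(name): name is "side" or "top"; returns a dict with "img" (480x640x3 uint8, red, green, blue), "camera_matrix" (3x3 intrinsics, pixels), "k1" (the pictures are not rectified: a ray, as slopes to the right and down, at radius r is drawn at 1 + k1 r^2 times it, then the intrinsics apply), "R" (3x3) and "t" (3): a world point X has camera coordinates R X + t. Camera axes: x right, y down, z forward; pixel columns grow to the right and rows downward; lengths in m; the calibration is good to about 2 mm. A picture is of the moment at which its call begins. There is no depth.
- env.sign_off(): hands the job in; it is judged then, once.
The state is a dict: "time_s": time; "qpos": joint angles; "joint_velocities": joint speeds; "effort": joint torques, N m; "tool_pos": TCP position; "tool_rot": TCP orientation; "force": force on the tool from outside, world axes, zero at the start; "wrist_torque": the same for the moment, N m; "grip_width": finger opening in m; "grasp_force": force on a finger pad.
Only numpy, scipy, OpenCV 4.12 (cv2) and the standard library are available. Lean on these libraries where they do the work, as an engineer would, in place of code of your own. Each camera call takes 0.05 s, during which the arm holds its last target. There are 200 camera calls.

### The job

Set up the folding stand on the lab bench: swing its hanger arm and both of its front feet fully out until each one clicks home against its stop. Then take the ear defenders and lay them gently over the arm, without dropping them, one cup on each side of the bar and clear of the bench, and let go. Leave the other things on the bench where they are.

Things in the scene. Friction and masses are not known exactly. Their poses are not given: they have to be found in the camera images.
- stand: Folding bench stand, steel base plate 130 x 150 x 7 mm fixed to the bench with a 24 mm aluminium post, 190 mm high in all; a small catch bracket reaches 55 mm behind it at arm height. Origin on the bench at the post's axis. Its front is its -x axis: the opened arm points along -x, with a foot to either side of it; y is its left, z up. Its front roughly faces the robot; yaw varies.
- foot_left (a joint): Left (+y of the stand) front foot, pushed from its rear. Value in rad: 0 = folded (bar 120 deg from the stand's front, out and back on the left), growing as it swings forward; end stop 1.22 (50 deg to the left of the front). A spring catch resists from about 0.8 to 1.05 (4 N at 110 mm), then snaps it to the stop and holds it; seated is above 1.16. Else light friction (0.6 N).
- foot_left_hinge (a point): Point on the left foot's upright hinge axis, 8 mm above the bench, 10 mm in front of (-x) and 55 mm left of the stand's origin. Its frame turns with the foot: -x points along the bar to its free end.
- foot_left_tip (a point): Centre of the left foot's round black rubber pad (radius 14 mm, from the bench to z 27 mm), 140 mm from the hinge, 18 mm above the bench. The foot's bar is aluminium, 22 mm wide, z 9 to 27 mm, clear all round.
- foot_right (a joint): Right (-y of the stand) front foot, pushed from its rear. Value in rad: 0 = folded (bar 120 deg from the stand's front, out and back on the right), growing as it swings forward; end stop 1.22 (50 deg to the right of the front). A spring catch resists from about 0.8 to 1.05 (4 N at 110 mm), then snaps it to the stop and holds it; seated is above 1.16. Else light friction (0.6 N).
- foot_right_hinge (a point): Point on the right foot's upright hinge axis, 8 mm above the bench, 10 mm in front of (-x) and 55 mm right of the stand's origin. Its frame turns with the foot: -x points along the bar to its free end.
- foot_right_tip (a point): Centre of the right foot's round black rubber pad (radius 14 mm, from the bench to z 27 mm), 140 mm from the hinge, 18 mm above the bench. The foot's bar is aluminium, 22 mm wide, z 9 to 27 mm, clear all round.
- hanger (a joint): Hanger arm, turns about the post. Value in rad: 0 = folded to the stand's left, 95 deg from its front (above the left foot, in the way of a gripper reaching down to it), growing as it swings forward; end stop 1.658 (along the front, -x). A spring catch resists from about 1.25 to 1.49 (4 N at 110 mm), then snaps it to the stop and holds it; seated above 1.60. Pushed from its rear.
- hanger_mid (a point): Point on top of the hanger bar, 95 mm from the post's axis, 180 mm above the bench. Its frame turns with the arm: x along the bar to the post (-x to the free end), y across, z up. The bar is level, round, aluminium, 16 mm thick, axis at z 172 mm, 170 mm long from the post's axis, with a black ball (radius 12 mm) on its free end; hinge collar radius 18 mm.
- muff: Ear defenders, 0.22 kg, standing on their two grey cups, arch on top; left or right of the stand, yaw within 0.6 rad. 143 mm wide (y), 58 mm deep (x), 141 mm high; origin centre of the underside. Cups 76 mm high, gap between them 72 mm. On the arch (22 mm wide black band) sits a firm pad, 30 mm along x, 56 mm along y, z 119 to 141 mm: pinch it across x from above.
- muff_pad (a point): Centre of the flat underside of the arch's pad, 119 mm above the cups' underside; this face rests on the bar. Axes as muff. When hung, the body's x lies along the bar (either way), one cup on each side, cups ending about 60 mm above the bench.
- tip_box: Bystander: pipette tip box, grey with a clear lid, 85 x 122 x 80 mm; stands on the side where the ear defenders are not. Origin centre of the underside.
- tip_box2: Bystander: a second such tip box, at the right rear. Origin centre of the underside.
- reagent: Bystander: jar, 64 mm across, 120 mm high, behind the stand. Origin centre of the underside.
- plate: Bystander: flat well plate, 85 x 127 x 14 mm, near the robot. Origin centre of the underside.
- trough: Bystander: open white reagent trough, 80 x 130 x 35 mm, near the robot on the right. Origin centre of the underside.
- beaker: Bystander: glass beaker, 72 mm across, 90 mm high, left rear. Origin centre of the underside.
Things that resemble listed ones, but are neither listed nor needed, are in the scene too. Leave any yellow look-alike of the muff alone.

How it is judged (in metres and radians):
On the way, in this order (a step that is already met when the one before it is completed fails the run):
1. both front feet and the hanger arm are swung out and seated in their end catches, in any order (value of joint each of foot_left, foot_right above 1.16 rad and value of joint hanger above 1.6 rad), for 0.2 s.
2. after that, the ear defenders hang over the arm, let go (contact force between muff and stand above 0.5 N and y of muff_pad in the frame of hanger_mid between -0.03 and 0.03 m and x of muff_pad in the frame of hanger_mid between -0.08 and 0.07 m and z of muff_pad in the frame of hanger_mid between -0.006 and 0.012 m and angle between muff's own z axis and vertical below 0.35 rad and contact force between muff and the fingers below 0.1 N and linear speed of muff below 0.06 m/s), for 0.2 s.
At the end, for the whole second after the job is handed in: Feet above 1.16 rad, arm above 1.60 rad; the ear defenders hang still on the arm, untouched, upright within 0.35 rad, pad underside on the bar's top (-6 to +12 mm), within 30 mm across and -80 to +70 mm along the bar (x) of hanger_mid; bystanders within 30 mm of their starts (all of step 1 and all of step 2 and distance of each of tip_box, tip_box2, reagent, plate, trough, beaker from where it was at the start of the episode below 0.03 m).
It fails at once if a bystander is pushed away by more than 30 mm (distance of any of tip_box, tip_box2, reagent, plate, trough, beaker from where it was at the start of the episode above 0.03 m).
It fails at once if the ear defenders are dropped (moving over 0.6 m/s, a fall of about 20 mm, with no finger touching them) (linear speed of muff above 0.6 m/s and contact force between muff and the fingers below 0.1 N).
It also fails if it takes over 64 s, if anything falls off the work surface, if the arm or the gripper's body presses on something with over 40 N, if the wrist force passes 120 N, or if a joint passes its speed limit or range.

## Working session

There is one attempt and no reset: what is moved stays moved. The work goes in short steps, Python scripts to look and compute and a tool call to move; the robot and the scene stay as the last step left them, time stands still between calls to the robot, and variables do not carry over. Pictures are saved under pics/ and viewed, at most 13 in all, crops included, and the job is handed in when it is done.

Besides the shell and the picture viewer there is one more tool, called after "Emit:" in YAML: its name, and indented under it one key for each argument. servo_tool: Moves the arm, as the interface text tells. Its arguments: {"type":"object","properties":{"plan":{"type":"array","items":{"type":"object","properties":{"xyz":{"type":"array","items":{"type":"number"}},"twist":{"type":"array","items":{"type":"number"}},"jaw":{"type":"number"}}}},"newtons":{"type":"number"}},"required":["plan"]}

```bash
mkdir -p pics; ls; python3 - <<'E'
from cell import env
import cv2,numpy as np,pickle
o=env.get_obs();print({k:np.round(v,3).tolist() for k,v in o.items()})
for n in("side","top"):
    c=env.read_camera(n);cv2.imwrite(f"pics/{n}0.png",c["img"][:,:,::-1]);pickle.dump(c,open(n+".pkl","wb"))
    print(n,c["camera_matrix"],c["k1"],c["R"],c["t"],-c["R"].T@c["t"])
E
```

```text
pics
{'time_s': 0.0, 'qpos': [75.178, 18.44, -4.015, 83.175, 1.296, 78.541, -3.261], 'joint_velocities': [0.036, 0.046, -0.057, -0.105, 0.027, 0.013, 0.028], 'effort': [-0.0, -49.129, -0.404, -31.253, -0.064, 0.043, 0.0], 'tool_pos': [0.175, -0.626, 0.404], 'tool_rot': [-179.889, 0.007, 15.631], 'force': [-0.463, 0.089, 0.468], 'wrist_torque': [-0.072, -0.028, -0.008], 'grasp_force': 0.0, 'grip_width': 0.087}
side [[524.70129456   0.         316.93995123]
 [  0.         524.70129456 239.00213378]
 [  0.           0.           1.        ]] -0.06111817912047738 [[-0.97506388 -0.22177831  0.00805102]
 [-0.13938626  0.58378506 -0.79985403]
 [ 0.17269021 -0.78103097 -0.60014057]] [0.55910618 0.1815391  1.13413906] [0.37461359 0.90381554 0.82134628]
top [[500.37437397   0.         314.67837453]
 [  0.         500.37437397 237.70465932]
 [  0.           0.           1.        ]] -0.03145255705798295 [[ 0.01100917 -0.99992575 -0.00522488]
 [-0.98418884 -0.00991184 -0.17684477]
 [ 0.17677985  0.00708918 -0.98422489]] [0.00419114 0.56924609 1.16950993] [0.35345372 0.00154224 1.25175087]
```

View pics/side0.png

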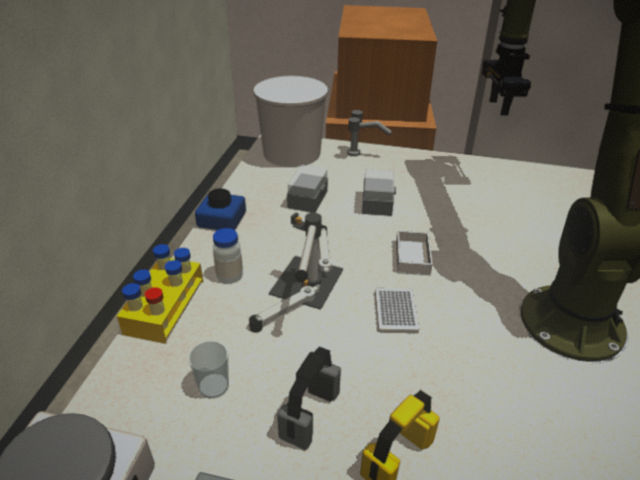

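View pics/top0.png

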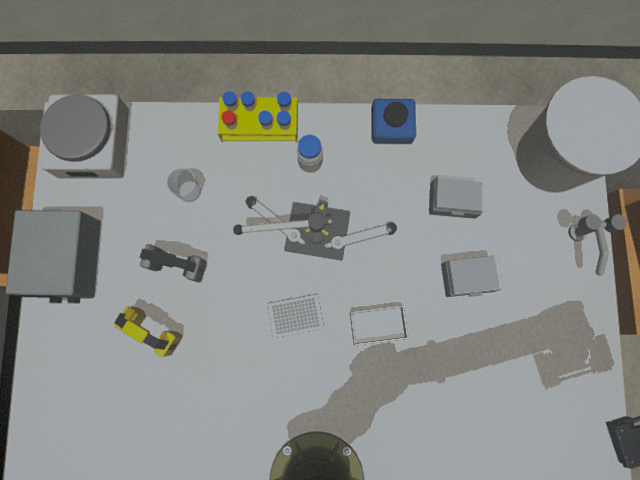

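```bash
cat > h.py <<'E'
import numpy as np,cv2,pickle
def dist(c):
    return np.array([c["k1"],0,0,0,0.])
def ray(c,px):
    p=cv2.undistortPoints(np.array([[px]],float),c["camera_matrix"],dist(c)).ravel()
    d=c["R"].T@np.array([*p,1]);return -c["R"].T@c["t"],d/np.linalg.norm(d)
def plane(c,px,z):
    o,d=ray(c,px);return o+d*(z-o[2])/d[2]
def tri(c1,p1,c2,p2):
    o1,d1=ray(c1,p1);o2,d2=ray(c2,p2)
    s=np.linalg.lstsq(np.c_[d1,-d2],o2-o1,rcond=None)[0]
    a,b=o1+s[0]*d1,o2+s[1]*d2;return (a+b)/2,np.linalg.norm(a-b)
def proj(c,X):
    r=cv2.Rodrigues(c["R"])[0]
    return cv2.projectPoints(np.array([X],float),r,c["t"],c["camera_matrix"],dist(c))[0].ravel()
def dark(c,box,th=60,amin=15):
    x0,y0,x1,y1=box;g=c["img"][y0:y1,x0:x1].max(2)
    n,l,s,ce=cv2.connectedComponentsWithStats((g<th).astype(np.uint8))
    return [(int(s[i,4]),(ce[i]+[x0,y0]).round(1).tolist(),s[i,:4].tolist()) for i in range(1,n) if s[i,4]>=amin]
E
python3 - <<'E'
from h import *
S,T=[pickle.load(open(n+".pkl","rb")) for n in("side","top")]
for nm,b in(("ball",(230,220,250,242)),("lpad",(243,193,262,211)),("rpad",(383,218,402,240)),("muff",(135,240,212,285))):
    for th in (45,60,80): print(nm,th,dark(T,b,th))
for nm,b in(("side ball/pad",(245,310,270,335)),("side muff",(270,340,345,450)),("ball",(290,270,320,300))):
    for th in (40,60,80): print(nm,th,dark(S,b,th))
for nm,p,z in(("ball",(238,230),.172),("lpad",(251,201),.027),("rpad",(391,228),.027),("lh",(294,236),.03),("rh",(338,243),.03)):
    X=plane(T,p,z);print(nm,X.round(3),proj(S,X).round(0))
def big(c,b,n):
    x0,y0,x1,y1=b;return cv2.resize(c["img"][y0:y1,x0:x1,::-1],(400,300),interpolation=cv2.INTER_CUBIC)
im=np.vstack([np.hstack([big(T,(225,165,405,300),0),big(T,(125,220,225,295),0)]),np.hstack([big(S,(240,195,373,295),0),big(S,(253,340,393,445),0)])])
cv2.imwrite("pics/c1.png",im)
E
```

```text
ball 45 []
ball 60 []
ball 80 [(62, [237.5, 229.6], [4, 5, 8, 10])]
lpad 45 []
lpad 60 []
lpad 80 [(61, [250.1, 201.0], [3, 4, 10, 11])]
rpad 45 []
rpad 60 []
rpad 80 [(60, [391.8, 227.6], [4, 5, 9, 12])]
muff 45 []
muff 60 [(21, [157.0, 266.0], [18, 23, 8, 7])]
muff 80 [(724, [165.9, 260.0], [5, 6, 56, 30]), (135, [200.4, 270.2], [59, 19, 12, 23])]
side ball/pad 40 []
side ball/pad 60 [(141, [254.9, 324.3], [5, 6, 12, 16])]
side ball/pad 80 [(161, [255.0, 324.2], [4, 6, 14, 16])]
side muff 40 [(30, [327.0, 359.9], [54, 14, 6, 11]), (434, [319.8, 386.2], [27, 33, 36, 27]), (242, [294.3, 405.2], [18, 53, 14, 25]), (104, [290.3, 429.5], [17, 82, 8, 17])]
side muff 60 [(1811, [312.4, 381.9], [17, 8, 52, 71]), (692, [294.5, 432.6], [8, 76, 34, 33])]
side muff 80 [(2003, [312.3, 382.5], [11, 7, 59, 73]), (801, [294.4, 432.1], [7, 74, 35, 36])]
ball 40 []
ball 60 [(214, [297.2, 277.0], [0, 0, 18, 22]), (25, [313.4, 283.4], [18, 12, 12, 4])]
ball 80 [(421, [300.4, 279.8], [0, 0, 30, 26]), (38, [317.1, 295.8], [24, 21, 6, 9])]
ball [0.563 0.178 0.172] [302. 276.]
lpad [0.666 0.172 0.027] [256. 319.]
rpad [ 0.6   -0.18   0.027] [322. 228.]
lh [0.577 0.062 0.03 ] [309. 290.]
rh [ 0.56  -0.048  0.03 ] [327. 261.]
```

View pics/c1.png

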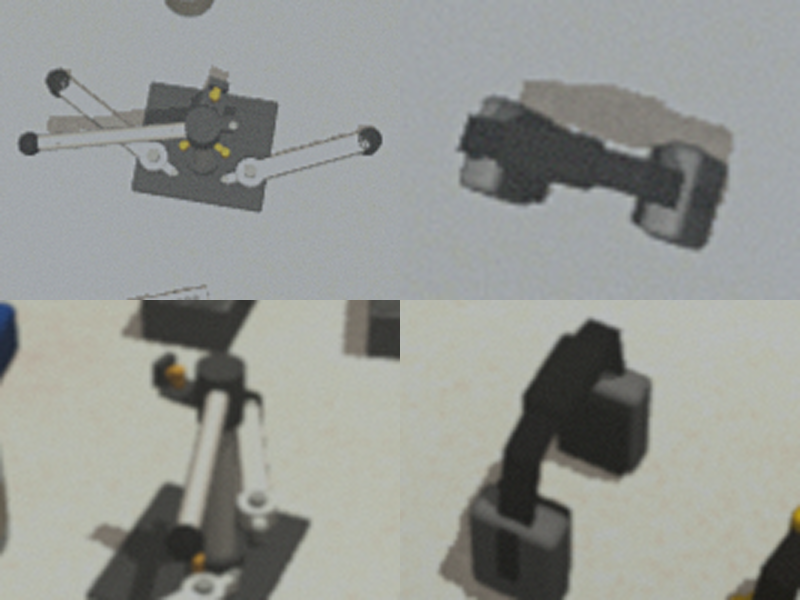

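The crops show the ball at top-view (238,230), the foot pads at (250,201) and (392,228), and the hinge washers at (294,236) and (338,243). The hanger is already partly swung. The muff pad is near (163,258) in the top view and (314,367) in the side view. Next I'll compute positions from these.

```bash
cat >> h.py <<'E'
def go(o,xyz,yaw):
    """tool-frame shift (cm), twist z (deg) from tool-down pose o to xyz,yaw"""
    from scipy.spatial.transform import Rotation as Ro
    R=Ro.from_euler("xyz",o["tool_rot"],degrees=True)
    G=Ro.from_euler("xyz",[180,0,yaw],degrees=True)
    return (R.inv().apply(np.array(xyz)-o["tool_pos"])*100).round(1),(R.inv()*G).as_rotvec(degrees=True).round(1)
E
python3 - <<'E'
from h import *
from cell import env
S,T=[pickle.load(open(n+".pkl","rb")) for n in("side","top")]
def full(c,p):return np.array(p)
post=plane(T,(225+205*.45,165+125*.45),.19);print("post",post)
print("post tri",tri(T,(317.2,221.2),S,(240+220*.3325,195+67*.333)))
print("ball tri",tri(T,(237.5,229.6),S,(240+184*.3325,195+244*.3333)))
lh=plane(T,(225+153*.45,165+156*.45),.03);rh=plane(T,(225+250*.45,165+172*.45),.03);lp=plane(T,(250.5,201),.022);rp=plane(T,(391.5,227.6),.022)
print("hinges",lh,rh,np.linalg.norm(lh-rh))
print("lh tri",tri(T,(225+153*.45,165+156*.45),S,(240+203*.3325,195+287*.3333)))
a=lambda v:np.degrees(np.arctan2(v[1],v[0]))
print("stand yaw",a(lh-rh)-90,"lfoot",a(lp-lh),np.linalg.norm(lp-lh),"rfoot",a(rp-rh),np.linalg.norm(rp-rh))
pl=[(149,83),(278,102),(262,211),(133,189)]
P=[plane(T,(225+x*.45,165+y*.45),.007) for x,y in pl]
print("plate yaws",a(P[0]-P[1])-90,a(P[3]-P[2])-90,a(P[0]-P[3]),a(P[1]-P[2]),"c",np.mean(P,0))
for n,p,z in(("box",(471,275),.08),("box2",(457,197),.08),("reag",(309,146),.12),("beaker",(183,183),.09)):print(n,plane(T,p,z).round(3))
# muff
# pad top corners in crop: top view, side view
t=[(500+0,115),(602,145)];
print("pad",tri(T,(125+150*.25,220+152*.25),S,(253+175*.35,340+77*.35)))
print("pad@.141",plane(T,(162.5,258),.141))
# cup tops z .076 (lit grey faces)
g=T["img"][240:285,138:210].astype(int).max(2)
np.set_printoptions(linewidth=300)
print(g[4:42,::1][::2])
E
```

```text
post [0.58046982 0.00401198 0.19      ]
post tri (array([0.5818334 , 0.00416647, 0.18633337]), np.float64(0.0009209589410304884))
ball tri (array([0.56415614, 0.17956618, 0.17170266]), np.float64(0.0005602845086554034))
hinges [0.57869555 0.062142   0.03      ] [ 0.56165341 -0.04629668  0.03      ] 0.10976967351425718
lh tri (array([0.58014601, 0.0623549 , 0.02708596]), np.float64(0.0018002241745360876))
stand yaw -8.931505780594676 lfoot 51.66686143027076 0.14289685822710638 rfoot -73.42242791518237 0.1416315598003425
plate yaws -8.048824495626718 -9.181709214373669 -7.26506906366712 -8.215350947958767 c [0.59541028 0.00368624 0.007     ]
box [ 0.479 -0.359  0.08 ]
box2 [ 0.667 -0.333  0.08 ]
reag [0.778 0.026 0.12 ]
beaker [0.693 0.33  0.09 ]
pad (array([0.501385  , 0.35335569, 0.13380618]), np.float64(0.005389644141695493))
pad@.141 [0.50313234 0.35132321 0.141     ]
[[169 169 170 ... 169 166 165]
 [171 171 169 ... 167 168 167]
 [168 171 172 ... 168 170 168]
 ...
 [165 167 168 ... 169 174 169]
 [167 165 169 ... 171 167 166]
 [166 166 167 ... 168 165 170]]
```

```bash
python3 - <<'E'
from h import *
from cell import env
o=env.get_obs();print(go(o,[.63,.13,.42],90))
E
```

```text
(array([ 64.2, -60.5,  -1.5]), array([ -0.1,  -0.1, -74.4]))
```

Emit:
servo_tool:
  plan:
    - {"xyz": [32,-30,-1.5],"twist": [0,0,-37],"jaw": 1}
    - {"xyz": [32,-30,-1.5],"twist": [0,0,-37],"jaw": 1}
    - {"xyz": [32,-30,-1.5],"twist": [0,0,-37],"jaw": 1}
    - {"xyz": [32,-30,-1.5],"twist": [0,0,-37],"jaw": 1}
    - {"xyz": [32,-30,-1.5],"twist": [0,0,-37],"jaw": 1}
    - {"xyz": [32,-30,-1.5],"twist": [0,0,-37],"jaw": 1}
    - {"xyz": [32,-30,-1.5],"twist": [0,0,-37],"jaw": 1}
    - {"xyz": [32,-30,-1.5],"twist": [0,0,-37],"jaw": 1}
    - {"xyz": [32,-30,-1.5],"twist": [0,0,-37],"jaw": 1}
    - {"xyz": [32,-30,-1.5],"twist": [0,0,-37],"jaw": 1}

```text
time_s: 0.93
tool_pos: [0.3914, -0.2678, 0.4188]
tool_rot: [-180.0, 0.0, 52.6]
force: [0.8, -0.6, -0.2]
grip_width: 0.0284
grasp_force: 0.0
```

```bash
python3 - <<'E'
from h import *
from cell import env
o=env.get_obs();print(o["tool_pos"],o["tool_rot"],go(o,[.63,.13,.42],90))
E
```

```text
[ 0.39136521 -0.26778471  0.41884454] [-1.79993285e+02  3.15224375e-02  5.26155676e+01] (array([46.1, -5.2, -0.1]), array([ -0. ,   0. , -37.4]))
```

Emit:
servo_tool:
  plan:
    - {"xyz": [46,-5,0],"twist": [0,0,-37.4],"jaw": 1}
    - {"xyz": [46,-5,0],"twist": [0,0,-37.4],"jaw": 1}
    - {"xyz": [46,-5,0],"twist": [0,0,-37.4],"jaw": 1}
    - {"xyz": [46,-5,0],"twist": [0,0,-37.4],"jaw": 1}
    - {"xyz": [46,-5,0],"twist": [0,0,-37.4],"jaw": 1}
    - {"xyz": [46,-5,0],"twist": [0,0,-37.4],"jaw": 1}
    - {"xyz": [46,-5,0],"twist": [0,0,-37.4],"jaw": 1}
    - {"xyz": [46,-5,0],"twist": [0,0,-37.4],"jaw": 1}
    - {"xyz": [46,-5,0],"twist": [0,0,-37.4],"jaw": 1}
    - {"xyz": [46,-5,0],"twist": [0,0,-37.4],"jaw": 1}

```text
time_s: 1.77
tool_pos: [0.6073, 0.0881, 0.4185]
tool_rot: [-180.0, 0.0, 90.0]
force: [0.3, -0.7, 0.0]
grip_width: 0.0004
grasp_force: 0.0
```

```bash
python3 - <<'E'
from h import *
from cell import env
o=env.get_obs();print(o["tool_pos"],o["tool_rot"],go(o,[.63,.13,.42],90))
# hanger arc: finger centre at radius .115, offset behind bar d (finger half along y 15 -> use dist 8+~12)
c=np.array([.581,.0045]);f=171.3
for th in range(96,176,8):
    t=np.radians(th);p=c+.115*np.array([np.cos(t),np.sin(t)])+.021*np.array([np.sin(t),-np.cos(t)]);print(th,p.round(3))
E
```

```text
[0.60725951 0.08810563 0.41854003] [-1.79970575e+02  2.32357393e-02  8.99776418e+01] (array([ 4.2,  2.3, -0.1]), array([-0.,  0., -0.]))
96 [0.59  0.121]
104 [0.574 0.121]
112 [0.557 0.119]
120 [0.542 0.115]
128 [0.527 0.108]
136 [0.513 0.099]
144 [0.5   0.089]
152 [0.489 0.077]
160 [0.48  0.064]
168 [0.473 0.049]
```

Emit:
servo_tool:
  plan:
    - {"xyz": [3.4,2,0],"twist": [0,0,0],"jaw": 1}
    - {"xyz": [3.4,2,4],"twist": [0,0,0],"jaw": 1}
    - {"xyz": [3.4,2,8.2],"twist": [0,0,0],"jaw": 1}
    - {"xyz": [3.4,2,8.2],"twist": [0,0,0],"jaw": 1}
    - {"xyz": [3.4,0,8.2],"twist": [0,0,0],"jaw": 1}
    - {"xyz": [3.4,-1.7,8.2],"twist": [0,0,0],"jaw": 1}
    - {"xyz": [3.3,-3.3,8.2],"twist": [0,0,0],"jaw": 1}
    - {"xyz": [3.1,-5,8.2],"twist": [0,0,0],"jaw": 1}
    - {"xyz": [2.7,-6.5,8.2],"twist": [0,0,0],"jaw": 1}
    - {"xyz": [2,-8,8.2],"twist": [0,0,0],"jaw": 1}

```text
time_s: 2.6
tool_pos: [0.5263, 0.1067, 0.3389]
tool_rot: [179.9, 0.0, 90.0]
force: [1.9, -0.3, 0.2]
grip_width: 0.0006
grasp_force: 0.6
```

Emit:
servo_tool:
  plan:
    - {"xyz": [-0.9,-1.4,0],"twist": [0,0,0],"jaw": 1}
    - {"xyz": [-1.9,-2.7,0],"twist": [0,0,0],"jaw": 1}
    - {"xyz": [-2.5,-3.3,0],"twist": [0,0,0],"jaw": 1}
    - {"xyz": [-3.1,-3.8,0],"twist": [0,0,0],"jaw": 1}
    - {"xyz": [-3.8,-4.3,0],"twist": [0,0,0],"jaw": 1}
    - {"xyz": [-4.4,-4.7,0],"twist": [0,0,0],"jaw": 1}
    - {"xyz": [-5.2,-5.1,0],"twist": [0,0,0],"jaw": 1}
    - {"xyz": [-5.9,-5.4,0],"twist": [0,0,0],"jaw": 1}
    - {"xyz": [-6.6,-5.6,0],"twist": [0,0,0],"jaw": 1}
    - {"xyz": [-6.6,-5.6,0],"twist": [0,0,0],"jaw": 1}

```text
time_s: 3.43
tool_pos: [0.4713, 0.0428, 0.3382]
tool_rot: [179.8, -0.4, 90.0]
force: [3.8, 9.2, 0.1]
grip_width: 0.0007
grasp_force: 4.7
```

```bash
python3 - <<'E'
from h import *
from cell import env
S=env.read_camera("side");T=env.read_camera("top")
im=np.hstack([cv2.resize(T["img"][160:310,210:410,::-1],(400,300)),cv2.resize(S["img"][190:340,230:430,::-1],(400,300))])
cv2.imwrite("pics/c2.png",im)
c=np.array([.581,.0045]);
h=np.array([.579,.0622])
for th in range(52,127,10):
    t=np.radians(th);p=h+.105*np.array([np.cos(t),np.sin(t)])+.023*np.array([np.sin(t),-np.cos(t)]);print(th,p.round(3))
E
```

```text
52 [0.662 0.131]
62 [0.649 0.144]
72 [0.633 0.155]
82 [0.616 0.163]
92 [0.598 0.168]
102 [0.58 0.17]
112 [0.561 0.168]
122 [0.543 0.163]
```

View pics/c2.png

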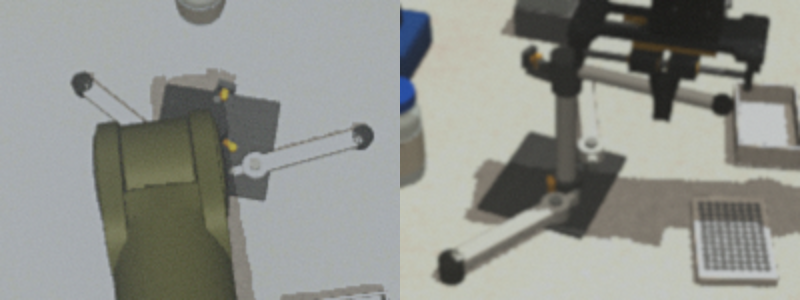

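The hanger arm now points forward. Its ball is at side-view pixel (391,242), and the push force rose to 9 N against the stop. Next is the left foot.

Emit:
servo_tool:
  plan:
    - {"xyz": [2,0,0],"twist": [0,0,0],"jaw": 1}
    - {"xyz": [3,0,-4],"twist": [0,0,0],"jaw": 1}
    - {"xyz": [3,0,-8],"twist": [0,0,0],"jaw": 1}
    - {"xyz": [8.3,20,-8],"twist": [0,0,0],"jaw": 1}
    - {"xyz": [8.3,20,-8],"twist": [0,0,0],"jaw": 1}
    - {"xyz": [8.3,20,-8],"twist": [0,0,0],"jaw": 1}
    - {"xyz": [8.3,20,-8],"twist": [0,0,0],"jaw": 1}
    - {"xyz": [8.3,20,-8],"twist": [0,0,0],"jaw": 1}
    - {"xyz": [8.3,20,-8],"twist": [0,0,0],"jaw": 1}
    - {"xyz": [8.3,20,-8],"twist": [0,0,0],"jaw": 1}

```text
time_s: 4.37
tool_pos: [0.6721, 0.1232, 0.4134]
tool_rot: [-179.6, -0.1, 90.0]
force: [-0.8, -0.4, -0.2]
grip_width: 0.0003
grasp_force: 0.0
```

```bash
python3 - <<'E'
from h import *
from cell import env
o=env.get_obs();print(o["tool_pos"],o["tool_rot"],go(o,[.672,.122,.197],90))
S=env.read_camera("side");T=env.read_camera("top")
for th in(60,80):print(dark(S,(375,225,410,260),th))
b=max(dark(S,(375,225,410,260),80))[1];p=plane(S,b,.172);print(p,np.degrees(np.arctan2(p[1]-.0045,p[0]-.581)),np.linalg.norm(p[:2]-[.581,.0045]))
E
```

```text
[0.67210892 0.12315222 0.41335517] [-1.79624282e+02 -7.87389694e-02  9.00174923e+01] (array([-0.1,  0.1, 21.6]), array([-0.4, -0.1,  0. ]))
[(71, [391.2, 242.1], [11, 13, 11, 9])]
[(86, [391.1, 242.1], [11, 12, 11, 10])]
[0.41105764 0.03372736 0.172     ] 170.24151164874053 0.17243736412828908
```

Emit:
servo_tool:
  plan:
    - {"xyz": [0,0,4],"twist": [0,0,0],"jaw": 1}
    - {"xyz": [0,0,8],"twist": [0,0,0],"jaw": 1}
    - {"xyz": [0,0,12],"twist": [0,0,0],"jaw": 1}
    - {"xyz": [0,0,16],"twist": [0,0,0],"jaw": 1}
    - {"xyz": [0,0,19],"twist": [0,0,0],"jaw": 1}
    - {"xyz": [0,0,20.5],"twist": [0,0,0],"jaw": 1}
    - {"xyz": [0,0,21.6],"twist": [0,0,0],"jaw": 1}
    - {"xyz": [0,0,21.6],"twist": [0,0,0],"jaw": 1}

```text
time_s: 5.13
tool_pos: [0.6698, 0.1229, 0.2006]
tool_rot: [-179.9, 0.1, 90.0]
force: [-1.1, 0.0, 0.4]
grip_width: 0.0005
grasp_force: 0.0
```

Emit:
servo_tool:
  plan:
    - {"xyz": [0.8,-0.8,0.4],"twist": [0,0,0],"jaw": 1}
    - {"xyz": [2.1,-2.1,0.4],"twist": [0,0,0],"jaw": 1}
    - {"xyz": [3.2,-3.7,0.4],"twist": [0,0,0],"jaw": 1}
    - {"xyz": [4.0,-5.4,0.4],"twist": [0,0,0],"jaw": 1}
    - {"xyz": [4.5,-7.2,0.4],"twist": [0,0,0],"jaw": 1}
    - {"xyz": [4.7,-8.6,0.4],"twist": [0,0,0],"jaw": 1}
    - {"xyz": [4.7,-9.8,0.4],"twist": [0,0,0],"jaw": 1}
    - {"xyz": [4.5,-11,0.4],"twist": [0,0,0],"jaw": 1}
    - {"xyz": [4.3,-12,0.4],"twist": [0,0,0],"jaw": 1}
    - {"xyz": [4.3,-12.2,0.4],"twist": [0,0,0],"jaw": 1}

```text
time_s: 5.97
tool_pos: [0.5478, 0.1675, 0.1994]
tool_rot: [179.8, 0.0, 90.1]
force: [-0.1, 0.3, -0.1]
grip_width: 0.0004
grasp_force: 0.0
```

```bash
python3 - <<'E'
from h import *
from cell import env
o=env.get_obs();print(o["tool_pos"])
S=env.read_camera("side")
h=np.array([.579,.0622]);e=h+.14*np.array([np.cos(np.radians(121.3)),np.sin(np.radians(121.3))])
q=proj(S,[*e,.02]);print(e,q)
x,y=q.astype(int)
for d in dark(S,(x-35,y-30,x+36,y+31),70):
    p=plane(S,d[1],.018);print(d,p,np.degrees(np.arctan2(p[1]-h[1],p[0]-h[0])),np.linalg.norm(p[:2]-h))
h=np.array([.5617,-.0463])
for th in range(287,211,-10):
    t=np.radians(th);p=h+.105*np.array([np.cos(t),np.sin(t)])+.025*np.array([-np.sin(t),np.cos(t)]);print(th,p.round(3))
E
```

```text
[0.54780248 0.16749076 0.19939371]
[0.50626732 0.18182424] [329.34725378 337.63535239]
(491, [310.3, 316.1], [0, 0, 33, 27]) [0.55872781 0.12911582 0.018     ] 106.8542225248651 0.06991915618619589
(152, [349.2, 313.0], [44, 0, 19, 18]) [0.4794185  0.10089166 0.018     ] 158.7667305924042 0.10683407278648968
(640, [320.9, 352.6], [7, 24, 34, 37]) [0.51482473 0.22276975 0.018     ] 111.7852188628513 0.1729193721579306
287 [ 0.616 -0.139]
277 [ 0.599 -0.147]
267 [ 0.581 -0.152]
257 [ 0.562 -0.154]
247 [ 0.544 -0.153]
237 [ 0.525 -0.148]
227 [ 0.508 -0.14 ]
217 [ 0.493 -0.129]
```

Emit:
servo_tool:
  plan:
    - {"xyz": [0,1.5,-1],"twist": [0,0,0],"jaw": 1}
    - {"xyz": [0,2,-5],"twist": [0,0,0],"jaw": 1}
    - {"xyz": [0,2,-9],"twist": [0,0,0],"jaw": 1}
    - {"xyz": [0,2,-13],"twist": [0,0,0],"jaw": 1}
    - {"xyz": [0,2,-17],"twist": [0,0,0],"jaw": 1}
    - {"xyz": [0,2,-21],"twist": [0,0,0],"jaw": 1}
    - {"xyz": [0,2,-22.5],"twist": [0,0,0],"jaw": 1}
    - {"xyz": [-4,3,-22.5],"twist": [0,0,0],"jaw": 1}
    - {"xyz": [-8,4,-22.5],"twist": [0,0,0],"jaw": 1}
    - {"xyz": [-12,5,-22.5],"twist": [0,0,0],"jaw": 1}

```text
time_s: 6.85
tool_pos: [0.5987, 0.0471, 0.4242]
tool_rot: [179.8, 0.0, 90.2]
force: [0.5, -0.1, 0.1]
grip_width: 0.0004
grasp_force: 0.0
```

```bash
python3 - <<'E'
from h import *
from cell import env
o=env.get_obs();print(o["tool_pos"],go(o,[.633,-.130,.42],90))
S=env.read_camera("side")
h=np.array([.579,.0622])
for d in dark(S,(305,310,355,350),70):
    p=plane(S,d[1],.018);print(d,p,np.degrees(np.arctan2(p[1]-h[1],p[0]-h[0])),np.linalg.norm(p[:2]-h))
E
```

```text
[0.59869845 0.04713926 0.42423051] (array([-17.7,   3.4,   0.4]), array([0.2, 0. , 0.2]))
(198, [326.7, 341.3], [12, 23, 17, 17]) [0.50980093 0.19099148 0.018     ] 118.24893406593598 0.1462045017485467
```

Emit:
servo_tool:
  plan:
    - {"xyz": [-4,1,0],"twist": [0,0,0],"jaw": 1}
    - {"xyz": [-8,2,0],"twist": [0,0,0],"jaw": 1}
    - {"xyz": [-12,3,0],"twist": [0,0,0],"jaw": 1}
    - {"xyz": [-15,3.5,0],"twist": [0,0,0],"jaw": 1}
    - {"xyz": [-17.7,3.5,0],"twist": [0,0,0],"jaw": 1}
    - {"xyz": [-17.7,3.5,4],"twist": [0,0,0],"jaw": 1}
    - {"xyz": [-17.7,3.5,8],"twist": [0,0,0],"jaw": 1}
    - {"xyz": [-17.7,3.5,12],"twist": [0,0,0],"jaw": 1}
    - {"xyz": [-17.7,3.5,14],"twist": [0,0,0],"jaw": 1}
    - {"xyz": [-17.7,3.5,14],"twist": [0,0,0],"jaw": 1}

```text
time_s: 7.73
tool_pos: [0.6319, -0.1298, 0.277]
tool_rot: [-179.5, -0.1, 90.1]
force: [-0.0, 0.5, -0.4]
grip_width: 0.0004
grasp_force: 0.0
```

```bash
python3 - <<'E'
from h import *
from cell import env
o=env.get_obs();print(o["tool_pos"])
S=env.read_camera("side");T=env.read_camera("top")
im=np.hstack([cv2.resize(T["img"][160:310,140:340,::-1],(400,300)),cv2.resize(S["img"][190:340,230:430,::-1],(400,300))])
cv2.imwrite("pics/c3.png",im)
E
```

```text
[ 0.63185355 -0.12982149  0.27699393]
```

View pics/c3.png

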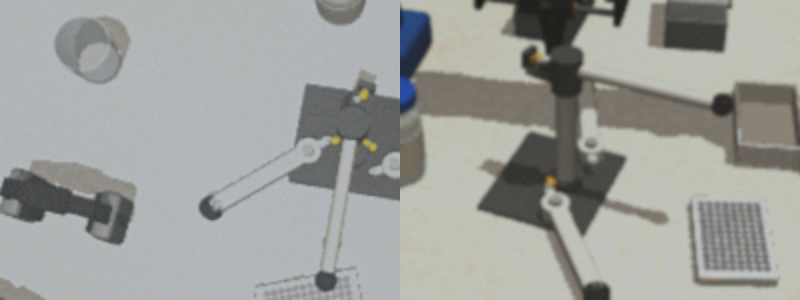

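The left foot is out, with its pad at top-view (245,263), and the arm is forward. Now the right foot.

Emit:
servo_tool:
  plan:
    - {"xyz": [0,0,4],"twist": [0,0,0],"jaw": 1}
    - {"xyz": [0,0,7],"twist": [0,0,0],"jaw": 1}
    - {"xyz": [0,0,8.1],"twist": [0,0,0],"jaw": 1}
    - {"xyz": [-0.4,-0.7,8.2],"twist": [0,0,0],"jaw": 1}
    - {"xyz": [-0.9,-1.6,8.2],"twist": [0,0,0],"jaw": 1}
    - {"xyz": [-1.7,-3.3,8.2],"twist": [0,0,0],"jaw": 1}
    - {"xyz": [-2.2,-5.1,8.2],"twist": [0,0,0],"jaw": 1}
    - {"xyz": [-2.4,-7,8.2],"twist": [0,0,0],"jaw": 1}
    - {"xyz": [-2.3,-8.8,8.2],"twist": [0,0,0],"jaw": 1}

```text
time_s: 8.58
tool_pos: [0.546, -0.1547, 0.2034]
tool_rot: [179.7, 0.2, 89.9]
force: [1.8, -0.2, 0.5]
grip_width: 0.0007
grasp_force: 0.6
```

Emit:
servo_tool:
  plan:
    - {"xyz": [0.2,-1,0.5],"twist": [0,0,0],"jaw": 1}
    - {"xyz": [0.5,-1.9,0.5],"twist": [0,0,0],"jaw": 1}
    - {"xyz": [0.9,-2.7,0.5],"twist": [0,0,0],"jaw": 1}
    - {"xyz": [1.3,-3.6,0.5],"twist": [0,0,0],"jaw": 1}
    - {"xyz": [1.6,-4.2,0.5],"twist": [0,0,0],"jaw": 1}
    - {"xyz": [1.6,-4.2,0.5],"twist": [0,0,0],"jaw": 1}

```text
time_s: 9.08
tool_pos: [0.5032, -0.137, 0.1968]
tool_rot: [179.9, 0.1, 90.1]
force: [-1.0, 0.6, -0.2]
grip_width: 0.0003
grasp_force: 0.0
```

Emit:
servo_tool:
  plan:
    - {"xyz": [0,1.5,-1],"twist": [0,0,0],"jaw": 1}
    - {"xyz": [0,2,-5],"twist": [0,0,0],"jaw": 1}
    - {"xyz": [0,2,-9],"twist": [0,0,0],"jaw": 1}
    - {"xyz": [0,2,-13],"twist": [0,0,0],"jaw": 0.5}
    - {"xyz": [0,2,-17],"twist": [0,0,0],"jaw": 0}
    - {"xyz": [0,2,-21],"twist": [0,0,0],"jaw": 0}
    - {"xyz": [4,2,-24],"twist": [0,0,0],"jaw": 0}
    - {"xyz": [8,2,-26],"twist": [0,0,0],"jaw": 0}
    - {"xyz": [12,2,-26],"twist": [0,0,0],"jaw": 0}
    - {"xyz": [16,2,-26],"twist": [0,0,0],"jaw": 0}

```text
time_s: 9.92
tool_pos: [0.5234, 0.0175, 0.4578]
tool_rot: [179.8, 0.1, 89.9]
force: [0.7, 0.1, 0.3]
grip_width: 0.0395
grasp_force: 0.0
```

```bash
python3 - <<'E'
from h import *
from cell import env
o=env.get_obs();print(o["tool_pos"],o["tool_rot"])
S=env.read_camera("side");T=env.read_camera("top")
im=np.hstack([cv2.resize(T["img"][160:310,220:420,::-1],(400,300)),cv2.resize(T["img"][225:300,130:230,::-1],(400,300),interpolation=cv2.INTER_CUBIC)])
im=np.vstack([im,np.hstack([cv2.resize(S["img"][190:340,260:460,::-1],(400,300)),cv2.resize(S["img"][340:445,253:393,::-1],(400,300),interpolation=cv2.INTER_CUBIC)])])
cv2.imwrite("pics/c4.png",im)
pickle.dump(T,open("top.pkl","wb"));pickle.dump(S,open("side.pkl","wb"))
E
```

```text
[0.52344317 0.01751238 0.45775527] [1.79791739e+02 1.02645586e-01 8.99422345e+01]
```

View pics/c4.png

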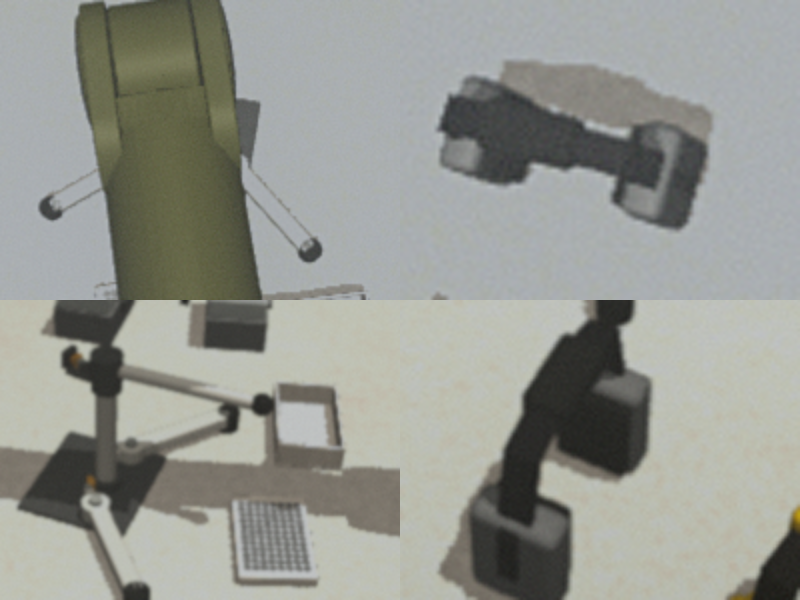

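```bash
python3 - <<'E'
from h import *
S,T=[pickle.load(open(n+".pkl","rb")) for n in("side","top")]
def e(c,b,lo,hi):
    x0,y0,x1,y1=b;g=c["img"][y0:y1,x0:x1,::-1].astype(float)
    g=(np.clip((g-lo)/(hi-lo),0,1)**.7*255).astype(np.uint8)
    return cv2.resize(g,(400,600),interpolation=cv2.INTER_CUBIC)
# both crops scaled 5 (80x120 px)
cv2.imwrite("pics/c5.png",np.hstack([e(T,(135,210,215,330),30,130),e(S,(270,340,350,460),10,110)]))
a=lambda v:np.degrees(np.arctan2(v[1],v[0]))
l=plane(T,(246,263.5),.022);r=plane(T,(375,285),.022);print(a(l-[.579,.0622,.022]),a(r-[.5617,-.0463,.022])+360)
E
```

```text
121.22404407227916 221.7547137337304
```

View pics/c5.png

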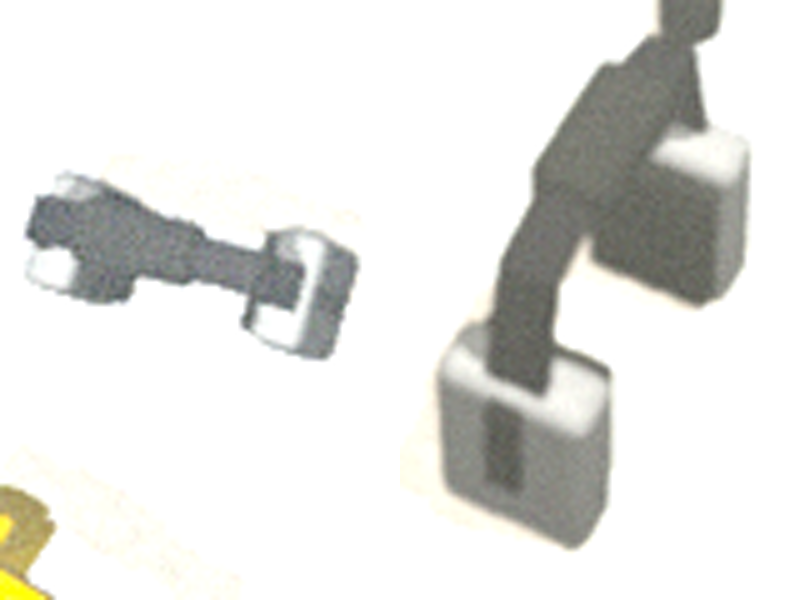

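```bash
python3 - <<'E'
from h import *
from cell import env
S,T=[pickle.load(open(n+".pkl","rb")) for n in("side","top")]
print(tri(T,(161.8,257.4),S,(312,365)),plane(T,(161.8,257.4),.141),plane(S,(312,365),.141))
# cups via top: outline midpoints at z .076
l=plane(T,(135+63/5,210+225/5),.076);r=plane(T,(135+303/5,210+290/5),.076);print(l,r,np.degrees(np.arctan2(*(l-r)[1::-1]))-90)
for z in(.38,.305):print(go(env.get_obs(),[.505,.350,z],76))
E
```

```text
(array([0.50363977, 0.35379978, 0.13810966]), np.float64(0.002438089286545754)) [0.50447568 0.35299739 0.141     ] [0.50186104 0.35621707 0.141     ]
[0.51870736 0.40807245 0.076     ] [0.48887441 0.29131043 0.076     ] -14.332563409355814
(array([32.5, -1.3,  7.8]), array([ 0.1, -0.1, 14.8]))
(array([32.5, -1.3, 15.3]), array([ 0.1, -0.1, 14.8]))
```

Both feet are seated, at 121.2° and 221.8° against stops of 121.3° and 221.3°. The muff pad is at about (0.504, 0.352), top z about 0.14, yaw about -14°.

Emit:
servo_tool:
  plan:
    - {"xyz": [33.4,-1.8,4],"twist": [0,0,14],"jaw": 0}
    - {"xyz": [33.4,-1.8,4],"twist": [0,0,14],"jaw": 0}
    - {"xyz": [33.4,-1.8,4],"twist": [0,0,14],"jaw": 0}
    - {"xyz": [33.4,-1.8,4],"twist": [0,0,14],"jaw": 0}
    - {"xyz": [33.4,-1.8,4],"twist": [0,0,14],"jaw": 0}
    - {"xyz": [33.4,-1.8,5],"twist": [0,0,14],"jaw": 0}
    - {"xyz": [33.4,-1.8,6],"twist": [0,0,14],"jaw": 0}
    - {"xyz": [33.4,-1.8,7],"twist": [0,0,14],"jaw": 0}
    - {"xyz": [33.4,-1.8,8],"twist": [0,0,14],"jaw": 0}
    - {"xyz": [33.4,-1.8,8],"twist": [0,0,14],"jaw": 0}

```text
time_s: 10.85
tool_pos: [0.5019, 0.3543, 0.3715]
tool_rot: [-179.6, 0.1, 76.5]
force: [-0.9, -1.1, -0.3]
grip_width: 0.0866
grasp_force: 0.0
```

```bash
python3 - <<'E'
from h import *
from cell import env
o=env.get_obs();print(o["tool_pos"],o["tool_rot"],o["grip_width"],go(o,[.504,.352,.306],75.7))
S=env.read_camera("side")
cv2.imwrite("pics/c6.png",cv2.resize(S["img"][240:460,230:450,::-1],(600,600)))
E
```

```text
[0.50191155 0.35426072 0.37145751] [-1.79612365e+02  7.02929219e-02  7.65485928e+01] 0.08655012254118964 (array([-0.2,  0.3,  6.5]), array([-0.4,  0.1,  0.8]))
```

View pics/c6.png

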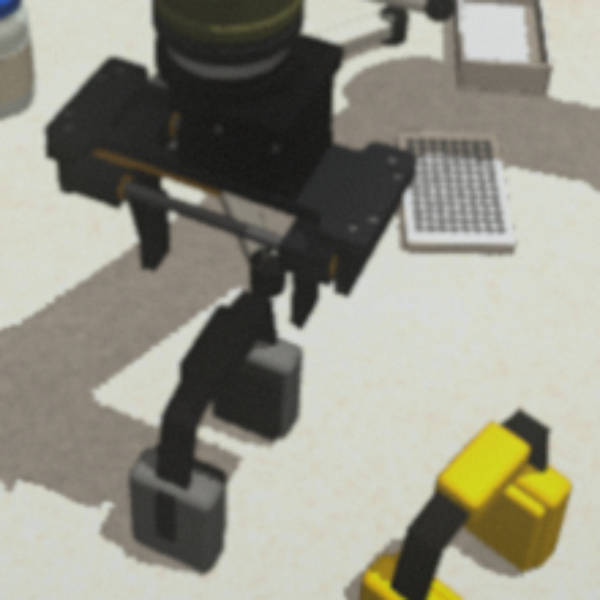

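The open fingers at crop (150,240) and (303,300) straddle the pad from above. I'll descend and grip.

Emit:
servo_tool:
  plan:
    - {"xyz": [-0.2,0.3,2],"twist": [0,0,0],"jaw": 0}
    - {"xyz": [-0.2,0.3,4],"twist": [0,0,0],"jaw": 0}
    - {"xyz": [-0.2,0.3,5.5],"twist": [0,0,0],"jaw": 0}
    - {"xyz": [-0.2,0.3,6.5],"twist": [0,0,0],"jaw": 0}
    - {"xyz": [-0.2,0.3,6.6],"twist": [0,0,0],"jaw": 0}
    - {"xyz": [-0.2,0.3,6.6],"twist": [0,0,0],"jaw": 1}
    - {"xyz": [-0.2,0.3,6.6],"twist": [0,0,0],"jaw": 1}
    - {"xyz": [-0.2,0.3,6.6],"twist": [0,0,0],"jaw": 1}
    - {"xyz": [-0.2,0.3,6.6],"twist": [0,0,0],"jaw": 1}
    - {"xyz": [-0.2,0.3,6.6],"twist": [0,0,0],"jaw": 1}
  newtons: 30

```text
time_s: 11.73
tool_pos: [0.5079, 0.3473, 0.3096]
tool_rot: [179.9, -0.0, 76.0]
force: [0.0, 1.1, -0.7]
grip_width: 0.0617
grasp_force: 0.0
```

Emit:
servo_tool:
  plan:
    - {"xyz": [0,0,0],"twist": [0,0,0],"jaw": 1}
    - {"xyz": [0,0,0],"twist": [0,0,0],"jaw": 1}
    - {"xyz": [0,0,0],"twist": [0,0,0],"jaw": 1}
    - {"xyz": [0,0,0],"twist": [0,0,0],"jaw": 1}

```text
time_s: 12.07
tool_pos: [0.5078, 0.3472, 0.3088]
tool_rot: [-180.0, 0.0, 76.0]
force: [-0.6, -0.2, 0.0]
grip_width: 0.0347
grasp_force: 0.3
```

Emit:
servo_tool:
  plan:
    - {"xyz": [0,0,0.3],"twist": [0,0,0],"jaw": 1}
    - {"xyz": [0,0,0.3],"twist": [0,0,0],"jaw": 1}
    - {"xyz": [0,0,0.3],"twist": [0,0,0],"jaw": 1}
    - {"xyz": [0,0,0.3],"twist": [0,0,0],"jaw": 1}

```text
time_s: 12.4
tool_pos: [0.5073, 0.3477, 0.3071]
tool_rot: [-180.0, 0.0, 76.1]
force: [-3.3, -1.1, 7.6]
grip_width: 0.0299
grasp_force: 30.0
```

Emit:
servo_tool:
  plan:
    - {"xyz": [0,0,-1],"twist": [0,0,0],"jaw": 1}
    - {"xyz": [0,0,-3],"twist": [0,0,0],"jaw": 1}
    - {"xyz": [0,0,-5],"twist": [0,0,0],"jaw": 1}
    - {"xyz": [0,0,-8],"twist": [0,0,0],"jaw": 1}
    - {"xyz": [0,0,-11],"twist": [0,0,0],"jaw": 1}
    - {"xyz": [0,0,-14],"twist": [0,0,0],"jaw": 1}
    - {"xyz": [0,0,-17],"twist": [0,0,0],"jaw": 1}
    - {"xyz": [0,0,-20],"twist": [0,0,0],"jaw": 1}
    - {"xyz": [0,0,-21],"twist": [0,0,0],"jaw": 1}
    - {"xyz": [0,0,-21],"twist": [0,0,0],"jaw": 1}

```text
time_s: 13.23
tool_pos: [0.5078, 0.3478, 0.5183]
tool_rot: [179.8, -0.2, 76.0]
force: [0.5, -0.1, -2.8]
grip_width: 0.0299
grasp_force: 29.9
```

```bash
python3 - <<'E'
from h import *
from cell import env
o=env.get_obs();print(o["tool_pos"],o["tool_rot"],o["grip_width"])
y=np.radians(-8.9);ex=np.array([np.cos(y),np.sin(y)]);ey=np.array([-ex[1],ex[0]])
m=np.array([.581,.0045])-.09*ex;print("mid",m);print(go(o,[*(m-.004*ey),.52],81.1),go(o,[*(m-.004*ey),.37],81.1))
S=env.read_camera("side")
cv2.imwrite("pics/c7.png",cv2.resize(S["img"][140:440,180:480,::-1],(600,600)))
E
```

```text
[0.50779223 0.34775975 0.51831148] [179.82917446  -0.19968249  76.03416632] 0.029918589814742717
mid [0.49208361 0.01842393]
(array([-32.7,   6.5,  -0.3]), array([ 0.2, -0.2, -5.1])) (array([-32.8,   6.4,  14.7]), array([ 0.2, -0.2, -5.1]))
```

View pics/c7.png

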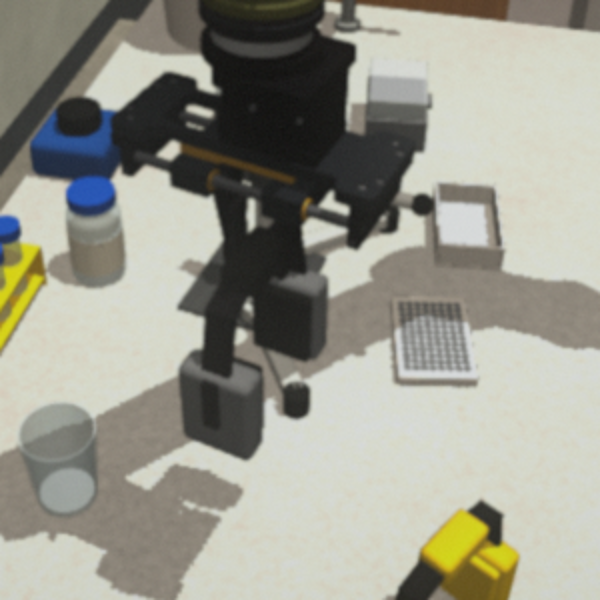

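The muff is held level at TCP z 0.518, with its cups (crop (220,400) and (290,310)) clear above the bench. I'll carry it over the bar.

Emit:
servo_tool:
  plan:
    - {"xyz": [-2,0.5,-0.4],"twist": [0,0,-1],"jaw": 1}
    - {"xyz": [-5,1,-0.5],"twist": [0,0,-2],"jaw": 1}
    - {"xyz": [-9,2,-0.5],"twist": [0,0,-3],"jaw": 1}
    - {"xyz": [-13,3,-0.5],"twist": [0,0,-4],"jaw": 1}
    - {"xyz": [-17,3.5,-0.5],"twist": [0,0,-5],"jaw": 1}
    - {"xyz": [-21,4.5,-0.5],"twist": [0,0,-5],"jaw": 1}
    - {"xyz": [-25,5,-0.5],"twist": [0,0,-5],"jaw": 1}
    - {"xyz": [-29,6,-0.5],"twist": [0,0,-5],"jaw": 1}
    - {"xyz": [-31.5,6.5,-0.5],"twist": [0,0,-5],"jaw": 1}
    - {"xyz": [-32.7,6.5,-0.5],"twist": [0,0,-5],"jaw": 1}

```text
time_s: 14.12
tool_pos: [0.4914, 0.0074, 0.5178]
tool_rot: [-179.8, 0.1, 80.5]
force: [0.5, 0.0, -2.2]
grip_width: 0.03
grasp_force: 29.9
```

```bash
python3 - <<'E'
from h import *
from cell import env
S=env.read_camera("side");o=env.get_obs();print(o["tool_pos"],o["tool_rot"],go(o,[.4915,.0145,.368],81.1))
cv2.imwrite("pics/c8.png",cv2.resize(S["img"][100:300,230:430,::-1],(600,600)))
E
```

```text
[0.49113207 0.0070119  0.51781499] [-1.79719803e+02  1.67610789e-01  8.04534808e+01] (array([ 0.8, -0. , 15. ]), array([-0.3,  0.2, -0.6]))
```

View pics/c8.png

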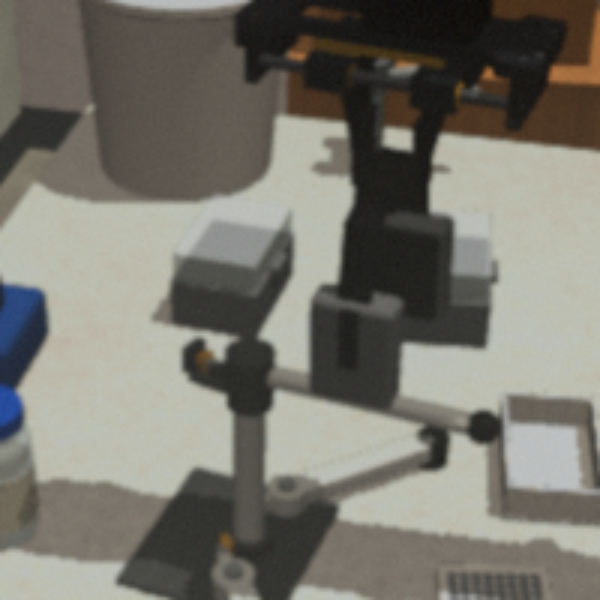

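The muff is above the bar's middle, with the near cup at crop (355,345) on the left of the bar and the far cup beyond it. I'll settle and lower partway.

Emit:
servo_tool:
  plan:
    - {"xyz": [0,0,0],"twist": [0,0,0],"jaw": 1}
    - {"xyz": [0,0,0],"twist": [0,0,0],"jaw": 1}
    - {"xyz": [0,0,0],"twist": [0,0,0],"jaw": 1}

```text
time_s: 14.42
tool_pos: [0.4919, 0.0159, 0.5199]
tool_rot: [-179.9, -0.0, 81.2]
force: [0.4, 0.2, -2.2]
grip_width: 0.0301
grasp_force: 29.9
```

Emit:
servo_tool:
  plan:
    - {"xyz": [-0.1,0,2],"twist": [0,0,0],"jaw": 1}
    - {"xyz": [-0.1,0,4],"twist": [0,0,0],"jaw": 1}
    - {"xyz": [-0.1,0,6],"twist": [0,0,0],"jaw": 1}
    - {"xyz": [-0.1,0,8],"twist": [0,0,0],"jaw": 1}
    - {"xyz": [-0.1,0,10],"twist": [0,0,0],"jaw": 1}
    - {"xyz": [-0.1,0,12],"twist": [0,0,0],"jaw": 1}
    - {"xyz": [-0.1,0,13.5],"twist": [0,0,0],"jaw": 1}
    - {"xyz": [-0.1,0,14.3],"twist": [0,0,0],"jaw": 1}
    - {"xyz": [-0.1,0,14.6],"twist": [0,0,0],"jaw": 1}
    - {"xyz": [-0.1,0,14.6],"twist": [0,0,0],"jaw": 1}

```text
time_s: 15.25
tool_pos: [0.4918, 0.014, 0.3745]
tool_rot: [-179.9, -0.0, 81.1]
force: [-0.5, 0.3, -1.2]
grip_width: 0.0298
grasp_force: 29.9
```

Emit:
servo_tool:
  plan:
    - {"xyz": [0,0,0.2],"twist": [0,0,0],"jaw": 1}
    - {"xyz": [0,0,0.3],"twist": [0,0,0],"jaw": 1}
    - {"xyz": [0,0,0.4],"twist": [0,0,0],"jaw": 1}
    - {"xyz": [0,0,0.4],"twist": [0,0,0],"jaw": 1}
    - {"xyz": [0,0,0.4],"twist": [0,0,0],"jaw": 1}

```text
time_s: 15.67
tool_pos: [0.4919, 0.0131, 0.3712]
tool_rot: [180.0, 0.0, 81.0]
force: [-0.1, -0.8, -2.2]
grip_width: 0.0296
grasp_force: 29.9
```

Emit:
servo_tool:
  plan:
    - {"xyz": [0.1,0,0.2],"twist": [0,0,0],"jaw": 1}
    - {"xyz": [0.1,0,0.3],"twist": [0,0,0],"jaw": 1}
    - {"xyz": [0.1,0,0.3],"twist": [0,0,0],"jaw": 1}
    - {"xyz": [0.1,0,0.3],"twist": [0,0,0],"jaw": 1}

```text
time_s: 16.0
tool_pos: [0.492, 0.0141, 0.3678]
tool_rot: [-180.0, 0.0, 81.0]
force: [-0.1, 0.8, -2.5]
grip_width: 0.0296
grasp_force: 29.9
```

Emit:
servo_tool:
  plan:
    - {"xyz": [0,0,0.1],"twist": [0,0,0],"jaw": 1}
    - {"xyz": [0,0,0.2],"twist": [0,0,0],"jaw": 1}
    - {"xyz": [0,0,0.2],"twist": [0,0,0],"jaw": 1}
    - {"xyz": [0,0,0.2],"twist": [0,0,0],"jaw": 1}

```text
time_s: 16.33
tool_pos: [0.4921, 0.0142, 0.3673]
tool_rot: [-180.0, 0.1, 81.0]
force: [-5.1, -0.0, 9.9]
grip_width: 0.0296
grasp_force: 29.9
```

Emit:
servo_tool:
  plan:
    - {"xyz": [0,0,-0.1],"twist": [0,0,0],"jaw": 1}
    - {"xyz": [0,0,-0.1],"twist": [0,0,0],"jaw": 0.62}
    - {"xyz": [0,0,-0.1],"twist": [0,0,0],"jaw": 0.58}
    - {"xyz": [0,0,-0.1],"twist": [0,0,0],"jaw": 0.5}
    - {"xyz": [0,0,-0.1],"twist": [0,0,0],"jaw": 0.4}
    - {"xyz": [0,0,-0.1],"twist": [0,0,0],"jaw": 0.3}
    - {"xyz": [0,0,-0.1],"twist": [0,0,0],"jaw": 0.3}
    - {"xyz": [0,0,-0.1],"twist": [0,0,0],"jaw": 0.3}
    - {"xyz": [0,0,-0.1],"twist": [0,0,0],"jaw": 0.3}

```text
time_s: 17.08
tool_pos: [0.492, 0.0141, 0.3668]
tool_rot: [-180.0, 0.0, 81.0]
force: [-0.3, -0.7, 0.3]
grip_width: 0.0599
grasp_force: 0.0
```

```bash
python3 - <<'E'
from cell import env
import cv2
S=env.read_camera("side")
cv2.imwrite("pics/c9.png",cv2.resize(S["img"][130:330,230:430,::-1],(600,600)))
E
```

```text
(no output)
```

View pics/c9.png

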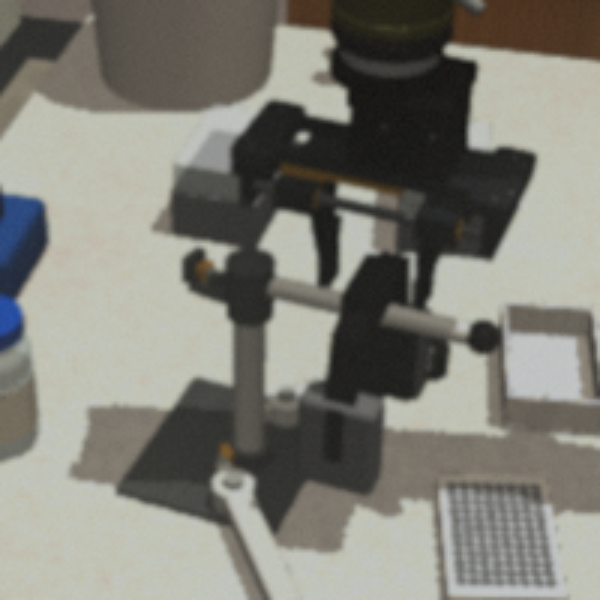

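The muff hangs on the bar with one cup on each side, and the fingers are clear of the pad. I'll lift straight up with the jaws at 60 mm.

Emit:
servo_tool:
  plan:
    - {"xyz": [0,0,-1.5],"twist": [0,0,0],"jaw": 0.3}
    - {"xyz": [0,0,-3.5],"twist": [0,0,0],"jaw": 0.3}
    - {"xyz": [0,0,-6],"twist": [0,0,0],"jaw": 0.3}
    - {"xyz": [0,0,-9],"twist": [0,0,0],"jaw": 0.3}
    - {"xyz": [0,0,-12],"twist": [0,0,0],"jaw": 0.3}
    - {"xyz": [0,0,-12],"twist": [0,0,0],"jaw": 0.3}
    - {"xyz": [0,0,-12],"twist": [0,0,0],"jaw": 0.3}
    - {"xyz": [0,0,-12],"twist": [0,0,0],"jaw": 0.3}
    - {"xyz": [0,0,-12],"twist": [0,0,0],"jaw": 0.3}
    - {"xyz": [0,0,-12],"twist": [0,0,0],"jaw": 0.3}

```text
time_s: 17.97
tool_pos: [0.4917, 0.014, 0.4855]
tool_rot: [-179.9, 0.0, 81.0]
force: [1.3, -0.1, 0.0]
grip_width: 0.0609
grasp_force: 0.0
```

```bash
python3 - <<'E'
from cell import env
import cv2
S=env.read_camera("side")["img"];T=env.read_camera("top")["img"]
cv2.imwrite("pics/d1.png",cv2.resize(cv2.hconcat([S[100:350,200:450,::-1].copy(),T[130:380,200:450,::-1].copy()]),(800,400)))
E
```

```text
(no output)
```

View pics/d1.png

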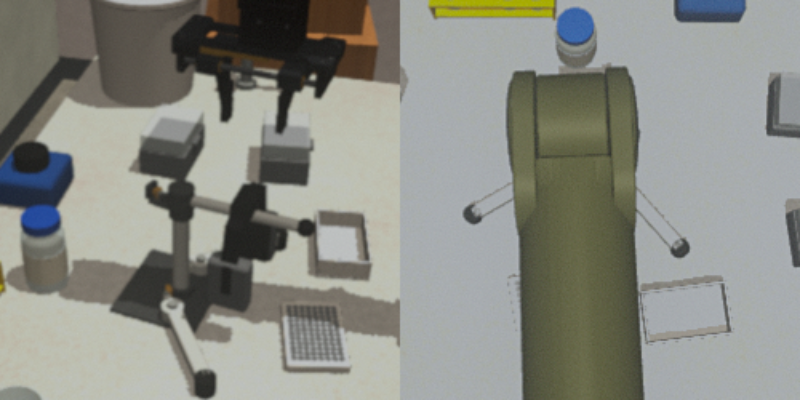

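The muff hangs on the bar (side crop (250,235)) with the gripper well clear. Both feet are out, and the bystanders in view are where they were. Handing in.

```bash
python3 -c "
from cell import env
print(env.sign_off())"
```

```text
the job is handed in; nothing more can be done
None
```

The hanger arm and both feet are swung out to their stops, the ear defenders hang over the arm untouched with a cup on each side, and I moved nothing else; the job is handed in at about 18 s, but no verdict was returned.

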